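# Drop the prop leg and hold the vial rack upright

### The arm

A 6-joint arm with a two-finger parallel gripper is mounted at the origin on the work surface. World frame = base frame: x ahead of the robot, y to its left, z up, the work surface at z = 0. Lengths are in m, angles in rad, forces in N, time in s.
With the tool pointing down it reaches from about 0.25 to 0.775 m from the base axis. Payload 4 kg.
Tool frame: the origin (TCP) lies where the fingers leave the gripper's body, on its centre line; the fingertips stand 97 mm ahead of it and the grasp point (between the pads) lies 78 mm ahead of it; z points along the fingers, y is the line along which they close (so a half turn about z gives the same grasp; the last joint's range is limited). The gripper opens to 94 mm and grips with 3 to 60 N. Pads are 16 mm wide; open, the fingers measure 119 mm over their backs; the gripper's body (75 mm by 177 mm) begins 78 mm behind the grasp point.
Start: joints at [1.072, 0.087, 1.371, -0, 1.684, -0.103], TCP at [0.212, 0.507, 0.303] pointing down, gripper open.
Joint ranges: [-3.1, 3.1], [-0.76, 2.03], [0.27, 2.55], [-1.08, 4.22], [0.17, 2.65], [-2.57, 2.57]. Speed limits (rad/s): [2.79, 2.79, 3.14, 3.14, 3.14, 3.14].

### API

Orientations are given as [roll, pitch, yaw] about the fixed x, y, z axes, in that order (R = Rz(yaw) Ry(pitch) Rx(roll)).
In Python, from bench import robot, eyes gives the robot as it stands. The module is installed in compiled form; this text tells all that it offers.
- The arm moves only by the tool carry_out, never from a script. Its argument "deltas" is a list of rows, each an object of numbers: "dx", "dy", "dz": the shift along the tool's x, y, z each as a share of 0.02 m, from -1 to 1; "wx", "wy", "wz": the turn, a rotation vector about the tool's x, y, z each as a share of 0.12 rad, from -1 to 1; "gripper": the closure in counts, from 0 (fully open) to 255 (shut). In form: [{"dx": .., "dy": .., "dz": .., "wx": .., "wy": .., "wz": .., "gripper": ..}, ...]. A call has 1 to 20 rows; each row shifts and turns the commanded pose from where the row before left it, along the tool's axes as they then stand; what a row does not reach is not made up. A row lasts 1/12 s, in which the tool goes at most 41.7 mm and 7.16 degrees, less where a joint would pass 70% of its speed; a pose out of reach is approached as far as the arm can. A call with a number of a shift or a turn outside -1 to 1 is refused whole. A call with a gripper value outside its range is refused whole. The fingers move at their own pace and stop on an object; the grip force is fixed at half the most. Time passes only in rows, so rows that do not move let the fingers close. It gives the time, the measured TCP pose, the force, the opening and the grip force at its end, in the units of the state.
- robot.get_obs(): the state, without advancing time (a new reading comes with each control period).
- eyes.snapshot(name): name is "scene" or "top"; returns the picture (480x640x3 uint8, red, green, blue); there is no depth.
- eyes.get_calibration(name): a dict with "fovy" (degrees; the focal length in pixels is half the picture's height over the tangent of half this angle, whatever the lens; pixels are square), "cx", "cy" (the principal point, pixels), "R" (3x3) and "t" (3): a world point X has camera coordinates R X + t. Camera axes: x right, y down, z forward; pixel columns grow to the right and rows downward; lengths in m; the calibration is good to about 2 mm. A picture is of the moment at which its call begins. get_calibration takes no time and is no camera call.
- robot.close_job(): hands the job in; it is judged then, once.
The state is a dict: "time": time; "joint_positions": joint angles; "qvel": joint speeds; "joint_torque": joint torques, N m; "tool_pos": TCP position; "ee_rot": TCP orientation; "wrist_force": force on the tool from outside, world axes, zero at the start; "wrist_torque": the same for the moment, N m; "width": finger opening in m; "finger_force": force on a finger pad.
Only numpy, scipy, OpenCV 4.12 (cv2) and the standard library are available. Lean on these libraries where they do the work, as an engineer would, in place of code of your own. Each camera call takes 0.05 s, during which the arm holds its last target. There are 200 camera calls.

### The job

The tilting vial rack on the bench is lying back on its rubber rest: first, with the rack still lying back, flip its weighted yellow prop leg forward over centre so that it drops fully down to its stop. Then take the rack by its blue top bar, swing it upright and finish while still holding it there with the gripper, because it tips back as soon as it is let go. The vials are glass, so be gentle: never push the rack or its leg, or grip them, with more than about 20 N, and leave the two bottles and the beaker where they stand.

Things in the scene. Friction and masses are not known exactly. Their poses are not given: they have to be found in the camera images.
- stand: Grey base plate fixed to the bench, 16 mm thick, with two hub cheeks. Origin on the bench straight below the hub axle; x points level to the side where the rack lies back (away from the robot; yaw varies up to 0.45 rad either way), y along the axle, z up. It reaches from x = -70 to 130 mm and y = -100 to 100 mm.
- rack: Hinged aluminium frame with eight capped glass vials on its +x side, about 0.8 kg. Origin on the hub axle, 40 mm above the bench; z runs up the frame, y along the axle. At rest z leans 0.60 rad from vertical towards the stand's +x; it stops 0.14 rad past vertical the other way. It always tips back if let go. Lifting at the bar takes about 3 N at first, 1 N upright. 12 mm uprights at y = +-60 mm.
- rack_bar (a point): Middle of the rack's blue round top bar: 14 mm diameter, along the rack's y, 200 mm from the axle (rack x = y = 0, z = 200 mm). Between the uprights 108 mm of it are free, with nothing for 70 mm below it. About 205 mm above the bench lying back, 240 mm upright.
- leg (a joint): Angle of the yellow prop leg against the rack, rad: 0 stowed (pointing up along the rack, leaning back with it), 2.35 fully down (swung over the top to the rack's -x side, towards the robot). Its foot is weighted: pushed from behind towards -x past its top point (about 0.6 with the rack lying back) it drops to 2.35 by itself; short of that it falls back. About 0.5 N at the foot moves it.
- leg_pivot (a point): Pivot of the prop leg on the rack: rack x = 0, y = -103 mm, z = 80 mm. The leg is a straight yellow rod of 12 mm diameter that swings in a plane 37 mm outside the nearer upright's outer face.
- leg_foot (a point): Centre of the black rubber foot at the leg's free end, 139 mm from the pivot: a round bar of 18 mm diameter, 44 mm long along the rack's y, centred on the leg. Stowed, about 221 mm above the bench; highest on the way over 245 mm.
- wash_bottle: White bottle with yellow cap, 64 mm diameter, 160 mm tall, loose; origin at the centre of its underside. Leave alone.
- media_bottle: Clear glass bottle with green cap, 56 mm diameter, 130 mm tall, loose; origin at the centre of its underside. Leave alone.
- beaker: Open glass beaker, 64 mm diameter, 75 mm tall, loose; origin at the centre of its underside. Leave alone.

How it is judged:
On the way:
1. the prop leg is fully down while the rack still lies back (leg past 2.2 rad, rack leaning more than 0.4 rad) (value of joint leg above 2.2 rad and angle between rack's own z axis and vertical above 0.4 rad), for 0.2 s.
At the end, for the whole second after the job is handed in: The prop leg is down (past 2.2 rad) and the fingers still hold the rack at its top bar, upright within 5 degrees (0.087 rad) and still (angle between rack's own z axis and vertical below 0.087 rad and value of joint leg above 2.2 rad and contact force between the fingers and rack above 0.3 N and distance between the grasp point and rack_bar below 0.08 m and angular speed of rack below 0.15 rad/s); the arm keeps its last pose, push and grip.
It fails at once if the rack is lifted (leaning less than 0.3 rad) before the leg is flipped (leg short of 1.5 rad) (angle between rack's own z axis and vertical below 0.3 rad and value of joint leg below 1.5 rad).
It fails at once if the rack, its leg or its base is squeezed or pushed hard: contact forces of both fingers added together over 45 N (a 20 N grip counts 40 N) (contact force between any of the fingers, the arm and stand above 45 N).
It fails at once if a bottle or the beaker is shifted by more than 20 mm or tipped (distance of any of wash_bottle, media_bottle, beaker from where it was at the start of the episode above 0.02 m or angle between any of wash_bottle, media_bottle, beaker's own z axis and vertical above 0.35 rad).
It also fails if it takes over 54 s, if anything falls off the work surface, if the arm or the gripper's body presses on something with over 40 N, if the wrist force passes 120 N, or if a joint passes its speed limit or range.

## Working session

There is one attempt and no reset: what is moved stays moved. The work goes in short steps, Python scripts to look and compute and a tool call to move; the robot and the scene stay as the last step left them, time stands still between calls to the robot, and variables do not carry over. Pictures are saved under pics/ and viewed, at most 10 in all, crops included, and the job is handed in when it is done.

Besides the shell and the picture viewer there is one more tool, called after ">>>" as name(argument=value, ...), one argument or row to a line, values as JSON. carry_out: Moves the arm, as the interface text tells. Shift numbers are shares of 0.02 m and turn numbers shares of 0.12 rad, none past 1 either way. Its arguments: {"type":"object","properties":{"deltas":{"type":"array","items":{"type":"object","properties":{"dx":{"type":"number"},"dy":{"type":"number"},"dz":{"type":"number"},"wx":{"type":"number"},"wy":{"type":"number"},"wz":{"type":"number"},"gripper":{"type":"number"}}}}},"required":["deltas"]}

```bash
mkdir -p pics
python3 - <<'E'
from bench import robot, eyes
import cv2
for n in("scene","top"):
    cv2.imwrite(f"pics/{n}0.png",eyes.snapshot(n)[:,:,::-1]); print(eyes.get_calibration(n))
print(robot.get_obs())
E
```

```text
{'fovy': 53.98074094779599, 'cx': 316.9509523320046, 'cy': 239.6257680526065, 'R': array([[-0.21723609,  0.9761031 ,  0.00558749],
       [ 0.72107398,  0.16433117, -0.67308809],
       [-0.65792157, -0.14219003, -0.73954121]]), 't': array([ 0.08509028, -0.32860652,  1.36236368])}
{'fovy': 50.717913860775376, 'cx': 311.65102325901637, 'cy': 242.50412213233852, 'R': array([[ 0.03450228, -0.99940252, -0.00204804],
       [-0.97758359, -0.033323  , -0.20789399],
       [ 0.20770153,  0.00917495, -0.97814922]]), 't': array([0.02960444, 0.59413093, 1.23954945])}
{'time': 0.1, 'joint_positions': array([ 1.07187602e+00,  8.78765458e-02,  1.37209607e+00, -2.06388054e-05,
        1.68360587e+00, -1.03100020e-01]), 'qvel': array([ 7.60171003e-04,  5.45961428e-05, -3.66858649e-03, -1.91608343e-03,
        8.36073527e-04,  2.62213177e-04]), 'joint_torque': array([ 2.69803182e-03, -3.41251838e+01, -3.03300834e+01,  7.19899382e-02,
        3.04862985e-02, -1.04756505e-04]), 'tool_pos': array([0.21192309, 0.50720102, 0.3016271 ]), 'ee_rot': array([-3.13961525e+00, -1.83974160e-04,  2.74576989e+00]), 'wrist_force': array([ 0.57505782, -0.25164355, -0.34708238]), 'wrist_torque': array([-0.08221058,  0.02967382, -0.04164492]), 'finger_force': 0.0, 'width': 0.09379999635271802}
```

View pics/scene0.png

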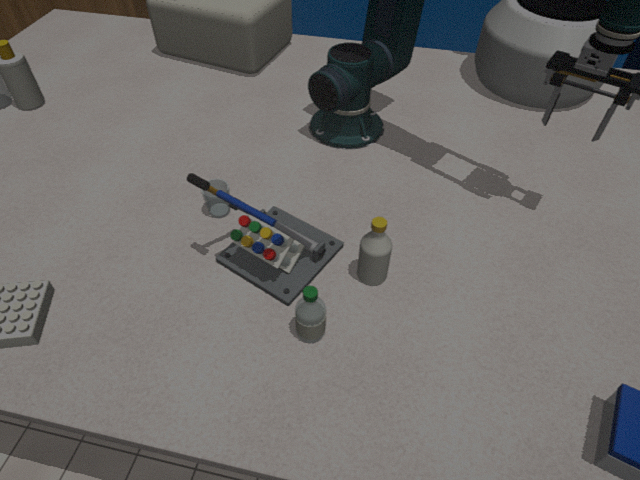

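View pics/top0.png

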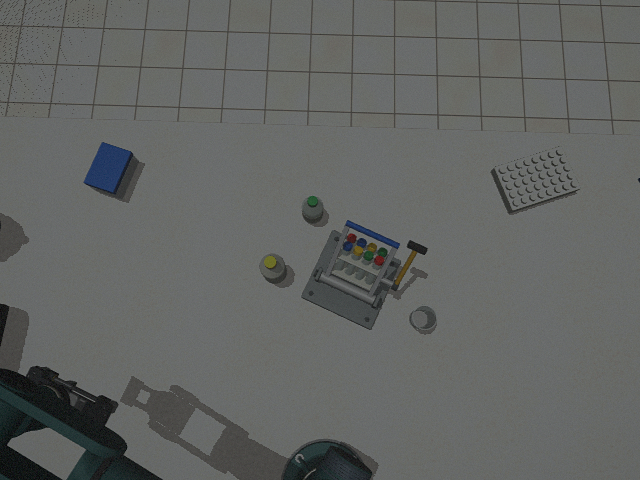

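The top view shows the blue bar from (347,222) to (398,246), the foot at (417,248) and plate corners at (334,231), (303,297), (373,328). In the scene view the bar runs (218,193)-(274,222), with the foot at (198,182). The wash bottle and media bottle are on the stand's left, and the beaker is to the right and near.

```bash
cat > h.py <<'E'
import numpy as np
from bench import robot, eyes
from scipy.optimize import least_squares
from scipy.spatial.transform import Rotation as Ro
C={n:eyes.get_calibration(n) for n in("scene","top")}
def proj(n,X):
    c=C[n]; f=240/np.tan(np.radians(c["fovy"]/2)); p=np.atleast_2d(X)@c["R"].T+c["t"]
    return p[:,:2]/p[:,2:]*f+[c["cx"],c["cy"]]
def ray(n,uv,z):
    c=C[n]; f=240/np.tan(np.radians(c["fovy"]/2))
    d=c["R"].T@np.array([(uv[0]-c["cx"])/f,(uv[1]-c["cy"])/f,1]); o=-c["R"].T@c["t"]
    return o+d*(z-o[2])/d[2]
def rackpt(p,lean):  # rack -> stand
    s,c=np.sin(lean),np.cos(lean); x,y,z=p
    return np.array([x*c+z*s,y,.04-x*s+z*c])
def st(P,X):
    c,s=np.cos(P[2]),np.sin(P[2]); return np.array([P[0]+c*X[0]-s*X[1],P[1]+s*X[0]+c*X[1],X[2]])
E
python3 - <<'E'
from h import *
bar=rackpt((0,0,.2),.6); foot=rackpt((0,-.103,.219),.6)
pts=[(bar,"top",(372.5,234)),(foot,"top",(417,248)),(bar,"scene",(246,207.5)),(foot,"scene",(198,182))]
for x,y,t,s in[(.13,.1,(334,231),(290,301)),(-.07,.1,(303,297),(343,243)),(-.07,-.1,(373,328),(277,208)),(.13,-.1,None,(218,258))]:
    if t:pts.append((np.array([x,y,.016]),"top",t))
    pts.append((np.array([x,y,.016]),"scene",s))
f=lambda P:np.concatenate([proj(n,st(P,X))[0]-uv for X,n,uv in pts])
r=least_squares(f,[.45,-.1,0],loss="soft_l1"); P=r.x; print(P,f(P).reshape(-1,2).round(1).tolist())
np.save("P.npy",P)
for n,p in dict(bar=(0,0,.2),foot=(0,-.103,.219),piv=(0,-.103,.08)).items(): print(n,st(P,rackpt(p,.6)).round(4))
print("barup",st(P,rackpt((0,0,.2),0)))
for n,uv,z in[("wash",(270,262),.16),("media",(313,201),.13),("beaker",(424,313),.075)]: print(n,ray("top",uv,z).round(3))
E
```

```text
[ 0.48274588 -0.0447179  -0.39017973] [[-1.0, -0.1], [-0.6, -1.5], [-0.5, -0.3], [-0.4, -0.3], [-2.4, -1.8], [-1.3, 0.8], [-2.5, 0.2], [0.6, -2.6], [-1.8, 1.3], [-4.5, -3.6], [-4.0, -0.9]]
bar [ 0.5872 -0.0877  0.2051]
foot [ 0.5579 -0.187   0.2207]
piv [ 0.4853 -0.1572  0.106 ]
barup [ 0.48274588 -0.0447179   0.24      ]
wash [0.522 0.145 0.16 ]
media [0.684 0.05  0.13 ]
beaker [ 0.422 -0.234  0.075]
```

```bash
cat >> h.py <<'E'
def to(x,y,z,yawoff=None):
    """world move (stand x,y + z of TCP) expressed in current tool axes, units of 0.02 m; and turn to yaw/down, units .12"""
    P=np.load("P.npy"); o=robot.get_obs(); R=Ro.from_euler("xyz",o["ee_rot"])
    T=st(P,np.array([x,y,z])); Rt=Ro.from_euler("xyz",[np.pi,0,np.pi/2+P[2]])
    print("target",T.round(3),"tool",o["tool_pos"].round(4),"F",o["wrist_force"].round(2),"w",o["width"],o["finger_force"],"t",o["time"])
    print("shift",(R.inv().apply(T-o["tool_pos"])/.02).round(2),"turn",((R.inv()*Rt).as_rotvec()/.12).round(2))
E
python3 -c "
from h import *
to(.172,-.103,.39)"
```

```text
target [ 0.603 -0.205  0.39 ] tool [0.2119 0.5072 0.3016] F [ 0.58 -0.25 -0.35] w 0.09379999635271802 0.0 t 0.1
shift [-31.76 -25.35  -4.37] turn [-1.000e-02  1.000e-02  1.304e+01]
```

>>> carry_out(
  deltas=[
    {"dz": -1,"gripper": 255},
    {"dz": -1,"dx": -1,"dy": -0.8,"gripper": 255},
    {"dz": -1,"dx": -1,"dy": -0.8,"gripper": 255},
    {"dz": -1,"dx": -1,"dy": -0.8,"gripper": 255},
    {"dz": -0.4,"dx": -1,"dy": -0.8,"gripper": 255},
    {"dx": -1,"dy": -0.8,"gripper": 255},
    {"dx": -1,"dy": -0.8,"gripper": 255},
    {"dx": -1,"dy": -0.8,"gripper": 255},
    {"dx": -1,"dy": -0.8,"gripper": 255},
    {"dx": -1,"dy": -0.8,"gripper": 255},
    {"dx": -1,"dy": -0.8,"gripper": 255},
    {"dx": -1,"dy": -0.8,"gripper": 255},
    {"dx": -1,"dy": -0.8,"gripper": 255},
    {"dx": -1,"dy": -0.8,"gripper": 255},
    {"dx": -1,"dy": -0.8,"gripper": 255},
    {"dx": -1,"dy": -0.8,"gripper": 255},
    {"dx": -1,"dy": -0.8,"gripper": 255},
    {"dx": -1,"dy": -0.8,"gripper": 255},
    {"dx": -1,"dy": -0.8,"gripper": 255},
    {"dx": -1,"dy": -0.8,"gripper": 255},
  ],
)

```text
invalid input
```

>>> carry_out(
  deltas=[
    {"dx": -1,"dy": -0.8,"gripper": 255},
    {"dx": -1,"dy": -0.8,"gripper": 255},
    {"dx": -1,"dy": -0.8,"gripper": 255},
    {"dx": -1,"dy": -0.8,"gripper": 255},
    {"dx": -1,"dy": -0.8,"gripper": 255},
    {"dx": -1,"dy": -0.8,"gripper": 255},
    {"dx": -1,"dy": -0.8,"gripper": 255},
    {"dx": -1,"dy": -0.8,"gripper": 255},
    {"dx": -1,"dy": -0.8,"gripper": 255},
    {"dx": -1,"dy": -0.8,"gripper": 255},
    {"dx": -1,"dy": -0.8,"gripper": 255},
    {"dx": -1,"dy": -0.8,"gripper": 255},
    {"dx": -0.8,"dy": -0.3,"gripper": 255},
    {"wz": 1,"gripper": 255},
    {"wz": 1,"gripper": 255},
    {"wz": 1,"gripper": 255},
    {"wz": 1,"gripper": 255},
    {"wz": 1,"gripper": 255},
    {"wz": 1,"gripper": 255},
    {"wz": 1,"gripper": 255},
  ],
)

```text
invalid input
```

>>> carry_out(
  deltas=[
    {"wz": 1,"gripper": 255},
    {"wz": 1,"gripper": 255},
    {"wz": 1,"gripper": 255},
    {"wz": 1,"gripper": 255},
    {"wz": 1,"gripper": 255},
    {"wz": 1,"gripper": 255},
    {"gripper": 255},
    {"gripper": 255},
  ],
)

```text
invalid input
```

```bash
python3 -c "
from h import *
import cv2
to(.172,-.103,.312)
t=eyes.snapshot('top')[180:340,240:460];s=eyes.snapshot('scene')[120:320,150:420]
cv2.imwrite('pics/a.png',np.vstack([cv2.resize(x,(520,290),interpolation=2) for x in(t,s)])[:,:,::-1])"
```

```text
target [ 0.603 -0.205  0.312] tool [0.2119 0.5072 0.3016] F [ 0.58 -0.25 -0.35] w 0.09379999635271802 0.0 t 0.1
shift [-31.76 -25.34  -0.47] turn [-1.000e-02  1.000e-02  1.304e+01]
```

View pics/a.png

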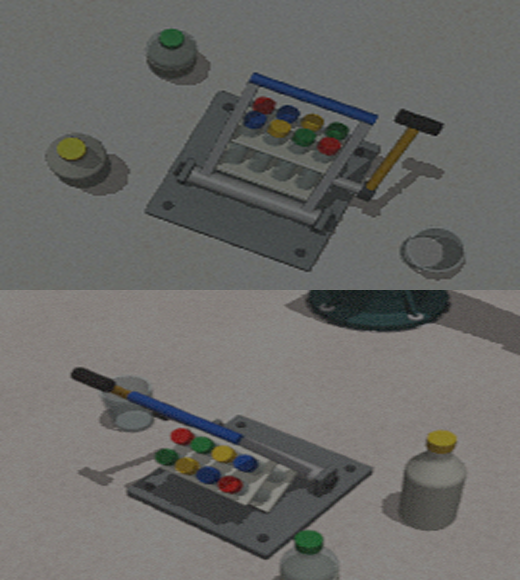

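All moves were refused, so nothing has moved; the crop shows the rack lying back with the leg stowed. I'll fill in every field.

>>> carry_out(
  deltas=[
    {"dx": 0,"dy": 0,"dz": -1,"wx": 0,"wy": 0,"wz": 0,"gripper": 255},
    {"dx": -1,"dy": -0.8,"dz": -1,"wx": 0,"wy": 0,"wz": 0,"gripper": 255},
    {"dx": -1,"dy": -0.8,"dz": -1,"wx": 0,"wy": 0,"wz": 0,"gripper": 255},
    {"dx": -1,"dy": -0.8,"dz": -1,"wx": 0,"wy": 0,"wz": 0,"gripper": 255},
    {"dx": -1,"dy": -0.8,"dz": -0.4,"wx": 0,"wy": 0,"wz": 0,"gripper": 255},
  ],
)

```text
time: 0.62
tool_pos: [0.2617, 0.417, 0.3937]
ee_rot: [3.137, 0.001, 2.747]
wrist_force: [1.1, -0.3, 1.0]
width: 0.0641
finger_force: 0.0
```

>>> carry_out(
  deltas=[
    {"dx": -1,"dy": -0.8,"dz": 0,"wx": 0,"wy": 0,"wz": 0,"gripper": 255},
    {"dx": -1,"dy": -0.8,"dz": 0,"wx": 0,"wy": 0,"wz": 0,"gripper": 255},
    {"dx": -1,"dy": -0.8,"dz": 0,"wx": 0,"wy": 0,"wz": 0,"gripper": 255},
    {"dx": -1,"dy": -0.8,"dz": 0,"wx": 0,"wy": 0,"wz": 0,"gripper": 255},
    {"dx": -1,"dy": -0.8,"dz": 0,"wx": 0,"wy": 0,"wz": 0,"gripper": 255},
    {"dx": -1,"dy": -0.8,"dz": 0,"wx": 0,"wy": 0,"wz": 0,"gripper": 255},
    {"dx": -1,"dy": -0.8,"dz": 0,"wx": 0,"wy": 0,"wz": 0,"gripper": 255},
    {"dx": -1,"dy": -0.8,"dz": 0,"wx": 0,"wy": 0,"wz": 0,"gripper": 255},
    {"dx": -1,"dy": -0.8,"dz": 0,"wx": 0,"wy": 0,"wz": 0,"gripper": 255},
    {"dx": -1,"dy": -0.8,"dz": 0,"wx": 0,"wy": 0,"wz": 0,"gripper": 255},
    {"dx": -1,"dy": -0.8,"dz": 0,"wx": 0,"wy": 0,"wz": 0,"gripper": 255},
    {"dx": -1,"dy": -0.8,"dz": 0,"wx": 0,"wy": 0,"wz": 0,"gripper": 255},
    {"dx": -1,"dy": -0.8,"dz": 0,"wx": 0,"wy": 0,"wz": 0,"gripper": 255},
    {"dx": -1,"dy": -0.8,"dz": 0,"wx": 0,"wy": 0,"wz": 0,"gripper": 255},
    {"dx": -1,"dy": -0.8,"dz": 0,"wx": 0,"wy": 0,"wz": 0,"gripper": 255},
    {"dx": -1,"dy": -0.8,"dz": 0,"wx": 0,"wy": 0,"wz": 0,"gripper": 255},
    {"dx": -1,"dy": -0.8,"dz": 0,"wx": 0,"wy": 0,"wz": 0,"gripper": 255},
    {"dx": -1,"dy": -0.8,"dz": 0,"wx": 0,"wy": 0,"wz": 0,"gripper": 255},
    {"dx": -1,"dy": -0.8,"dz": 0,"wx": 0,"wy": 0,"wz": 0,"gripper": 255},
    {"dx": -1,"dy": -0.8,"dz": 0,"wx": 0,"wy": 0,"wz": 0,"gripper": 255},
  ],
)

```text
time: 2.28
tool_pos: [0.5073, -0.0331, 0.3904]
ee_rot: [3.142, -0.0, 2.746]
wrist_force: [-0.3, 0.1, 0.4]
width: 0.0006
finger_force: 0.0
```

>>> carry_out(
  deltas=[
    {"dx": -1,"dy": -0.8,"dz": 0,"wx": 0,"wy": 0,"wz": 0,"gripper": 255},
    {"dx": -1,"dy": -0.8,"dz": 0,"wx": 0,"wy": 0,"wz": 0,"gripper": 255},
    {"dx": -1,"dy": -0.8,"dz": 0,"wx": 0,"wy": 0,"wz": 0,"gripper": 255},
    {"dx": -1,"dy": -0.8,"dz": 0,"wx": 0,"wy": 0,"wz": 0,"gripper": 255},
    {"dx": -1,"dy": -0.8,"dz": 0,"wx": 0,"wy": 0,"wz": 0,"gripper": 255},
    {"dx": -1,"dy": -0.8,"dz": 0,"wx": 0,"wy": 0,"wz": 0,"gripper": 255},
    {"dx": -1,"dy": -0.8,"dz": 0,"wx": 0,"wy": 0,"wz": 0,"gripper": 255},
    {"dx": -0.8,"dy": -0.5,"dz": 0,"wx": 0,"wy": 0,"wz": 0,"gripper": 255},
    {"dx": 0,"dy": 0,"dz": 0,"wx": 0,"wy": 0,"wz": 1,"gripper": 255},
    {"dx": 0,"dy": 0,"dz": 0,"wx": 0,"wy": 0,"wz": 1,"gripper": 255},
    {"dx": 0,"dy": 0,"dz": 0,"wx": 0,"wy": 0,"wz": 1,"gripper": 255},
    {"dx": 0,"dy": 0,"dz": 0,"wx": 0,"wy": 0,"wz": 1,"gripper": 255},
    {"dx": 0,"dy": 0,"dz": 0,"wx": 0,"wy": 0,"wz": 1,"gripper": 255},
    {"dx": 0,"dy": 0,"dz": 0,"wx": 0,"wy": 0,"wz": 1,"gripper": 255},
    {"dx": 0,"dy": 0,"dz": 0,"wx": 0,"wy": 0,"wz": 1,"gripper": 255},
    {"dx": 0,"dy": 0,"dz": 0,"wx": 0,"wy": 0,"wz": 1,"gripper": 255},
    {"dx": 0,"dy": 0,"dz": 0,"wx": 0,"wy": 0,"wz": 1,"gripper": 255},
    {"dx": 0,"dy": 0,"dz": 0,"wx": 0,"wy": 0,"wz": 1,"gripper": 255},
    {"dx": 0,"dy": 0,"dz": 0,"wx": 0,"wy": 0,"wz": 1,"gripper": 255},
    {"dx": 0,"dy": 0,"dz": 0,"wx": 0,"wy": 0,"wz": 1,"gripper": 255},
  ],
)

```text
time: 3.95
tool_pos: [0.6038, -0.2046, 0.3902]
ee_rot: [-3.141, -0.0, 1.3]
wrist_force: [0.8, -0.2, -0.3]
width: 0.0004
finger_force: 0.0
```

>>> carry_out(
  deltas=[
    {"dx": 0,"dy": 0,"dz": 0,"wx": 0,"wy": 0,"wz": 1,"gripper": 255},
    {"dx": 0,"dy": 0,"dz": 0,"wx": 0,"wy": 0,"wz": 0,"gripper": 255},
  ],
)

```text
time: 4.12
tool_pos: [0.6038, -0.2046, 0.3902]
ee_rot: [-3.141, -0.0, 1.184]
wrist_force: [0.7, -0.1, -0.1]
width: 0.0004
finger_force: 0.0
```

```bash
python3 -c "
from h import *
import cv2
to(.172,-.103,.312)
s=eyes.snapshot('scene')[60:320,100:420]
cv2.imwrite('pics/b.png',cv2.resize(s,(640,520),interpolation=2)[:,:,::-1])"
```

```text
target [ 0.603 -0.205  0.312] tool [ 0.6038 -0.2046  0.3902] F [ 0.7  -0.15 -0.08] w 0.00042393047296716206 0.0 t 4.1167
shift [-0.06 -0.04  3.91] turn [-0.01 -0.    0.03]
```

View pics/b.png

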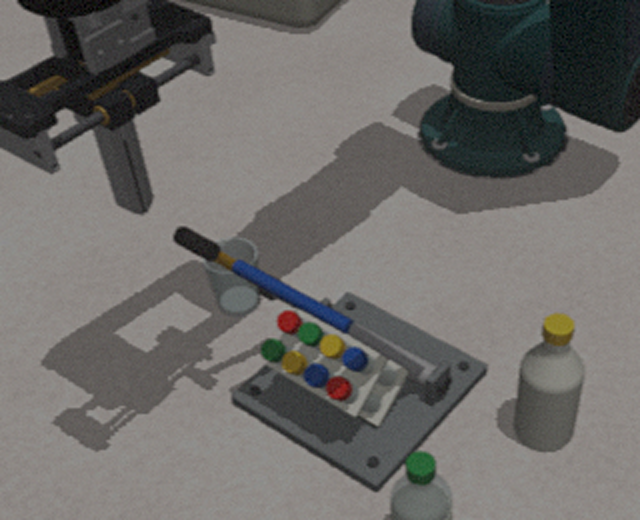

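The closed fingertips hang behind and above the foot, as planned (tips near (135,210) in the crop, foot at (195,242)). Next I go down and push gently along tool -y.

>>> carry_out(
  deltas=[
    {"dx": 0,"dy": 0,"dz": 0.8,"wx": 0,"wy": 0,"wz": 0,"gripper": 255},
    {"dx": 0,"dy": 0,"dz": 0.8,"wx": 0,"wy": 0,"wz": 0,"gripper": 255},
    {"dx": 0,"dy": 0,"dz": 0.8,"wx": 0,"wy": 0,"wz": 0,"gripper": 255},
    {"dx": 0,"dy": 0,"dz": 0.8,"wx": 0,"wy": 0,"wz": 0,"gripper": 255},
    {"dx": 0,"dy": 0,"dz": 0.8,"wx": 0,"wy": 0,"wz": 0,"gripper": 255},
    {"dx": 0,"dy": 0,"dz": 0,"wx": 0,"wy": 0,"wz": 0,"gripper": 255},
  ],
)

```text
time: 4.67
tool_pos: [0.6028, -0.2041, 0.306]
ee_rot: [-3.134, -0.0, 1.189]
wrist_force: [0.1, -0.3, -1.5]
width: 0.0007
finger_force: 0.0
```

>>> carry_out(
  deltas=[
    {"dx": 0,"dy": -0.3,"dz": 0,"wx": 0,"wy": 0,"wz": 0,"gripper": 255},
    {"dx": 0,"dy": -0.3,"dz": 0,"wx": 0,"wy": 0,"wz": 0,"gripper": 255},
    {"dx": 0,"dy": -0.3,"dz": 0,"wx": 0,"wy": 0,"wz": 0,"gripper": 255},
    {"dx": 0,"dy": -0.3,"dz": 0,"wx": 0,"wy": 0,"wz": 0,"gripper": 255},
    {"dx": 0,"dy": -0.3,"dz": 0,"wx": 0,"wy": 0,"wz": 0,"gripper": 255},
    {"dx": 0,"dy": -0.3,"dz": 0,"wx": 0,"wy": 0,"wz": 0,"gripper": 255},
    {"dx": 0,"dy": -0.3,"dz": 0,"wx": 0,"wy": 0,"wz": 0,"gripper": 255},
    {"dx": 0,"dy": -0.3,"dz": 0,"wx": 0,"wy": 0,"wz": 0,"gripper": 255},
  ],
)

```text
time: 5.33
tool_pos: [0.5632, -0.188, 0.3189]
ee_rot: [3.117, -0.0, 1.186]
wrist_force: [11.2, -4.2, 20.0]
width: 0.0006
finger_force: 9.4
```

```bash
python3 -c "
from h import *
import cv2
to(.025,-.103,.312)
s=eyes.snapshot('scene')[60:320,100:420]
cv2.imwrite('pics/c.png',cv2.resize(s,(640,520),interpolation=2)[:,:,::-1])"
```

```text
target [ 0.467 -0.149  0.312] tool [ 0.5632 -0.188   0.3189] F [11.15 -4.24 19.97] w 0.0006061934622817005 9.423516690731049 t 5.3333
shift [-0.02 -5.2   0.22] turn [ 0.21 -0.    0.05]
```

View pics/c.png

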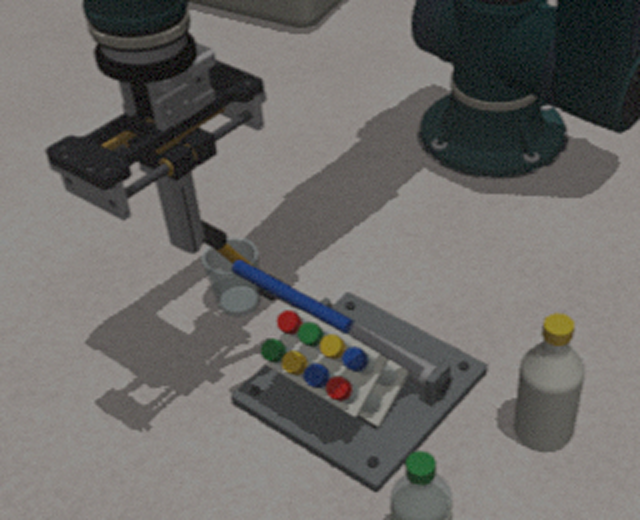

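The finger rode up on the foot and is pressing along the leg axis (about 23 N), so it jams. I'll lift, back off and go in lower.

>>> carry_out(
  deltas=[
    {"dx": 0,"dy": 0.2,"dz": -1,"wx": 0,"wy": 0,"wz": 0,"gripper": 255},
    {"dx": 0,"dy": 1,"dz": -1,"wx": 0,"wy": 0,"wz": 0,"gripper": 255},
    {"dx": 0,"dy": 1,"dz": 0,"wx": 0,"wy": 0,"wz": 0,"gripper": 255},
    {"dx": 0,"dy": 0.5,"dz": 0,"wx": 0,"wy": 0,"wz": 0,"gripper": 255},
    {"dx": 0,"dy": 0,"dz": 0,"wx": 0,"wy": 0,"wz": 0,"gripper": 255},
  ],
)

```text
time: 5.8
tool_pos: [0.6102, -0.2073, 0.3507]
ee_rot: [3.141, -0.0, 1.186]
wrist_force: [-0.7, 0.4, -1.2]
width: 0.0008
finger_force: 0.0
```

```bash
python3 -c "
from h import *
import cv2
to(.175,-.103,.287)
P=np.load('P.npy');f=st(P,rackpt((0,-.103,.219),.6));print(f,proj('scene',f),proj('top',f),proj('scene',f+[0,0,-.01]))
o=robot.get_obs();tip=o['tool_pos']-[0,0,.097];print('tip px',proj('scene',tip),proj('top',tip))
t=eyes.snapshot('top')[210:300,360:460];s=eyes.snapshot('scene')[140:230,150:250]
cv2.imwrite('pics/d.png',np.hstack([cv2.resize(x,(400,360),interpolation=2) for x in(t,s)])[:,:,::-1])"
```

```text
target [ 0.605 -0.207  0.287] tool [ 0.6102 -0.2073  0.3507] F [-0.72  0.36 -1.15] w 0.0008126801937178096 0.0 t 5.8
shift [-0.05 -0.24  3.18] turn [ 0.01 -0.    0.04]
[ 0.5579321 -0.1870099  0.2207485] [[197.6286885  181.66549162]] [[416.37154331 246.52964727]] [[198.61724071 185.82287081]]
tip px [[171.12069234 184.80896192]] [[428.39053423 220.61677116]]
```

View pics/d.png

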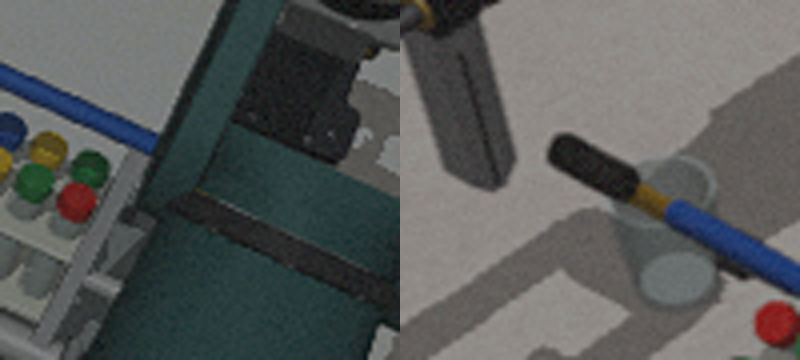

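The foot is unmoved (still at (198.7,181.3)) and the fingertips are visibly chamfered. I'll go down to tip z ≈ 0.185 and push with a slight rise.

>>> carry_out(
  deltas=[
    {"dx": 0,"dy": 0,"dz": 0.9,"wx": 0,"wy": 0,"wz": 0,"gripper": 255},
    {"dx": 0,"dy": 0,"dz": 0.9,"wx": 0,"wy": 0,"wz": 0,"gripper": 255},
    {"dx": 0,"dy": 0,"dz": 0.9,"wx": 0,"wy": 0,"wz": 0,"gripper": 255},
    {"dx": 0,"dy": 0,"dz": 0.6,"wx": 0,"wy": 0,"wz": 0,"gripper": 255},
    {"dx": 0,"dy": 0,"dz": 0,"wx": 0,"wy": 0,"wz": 0,"gripper": 255},
    {"dx": 0,"dy": -0.3,"dz": 0,"wx": 0,"wy": 0,"wz": 0,"gripper": 255},
    {"dx": 0,"dy": -0.3,"dz": 0,"wx": 0,"wy": 0,"wz": 0,"gripper": 255},
    {"dx": 0,"dy": -0.3,"dz": 0,"wx": 0,"wy": 0,"wz": 0,"gripper": 255},
    {"dx": 0,"dy": -0.3,"dz": 0,"wx": 0,"wy": 0,"wz": 0,"gripper": 255},
    {"dx": 0,"dy": -0.3,"dz": -0.1,"wx": 0,"wy": 0,"wz": 0,"gripper": 255},
    {"dx": 0,"dy": -0.3,"dz": -0.15,"wx": 0,"wy": 0,"wz": 0,"gripper": 255},
  ],
)

```text
time: 6.82
tool_pos: [0.5754, -0.1931, 0.2904]
ee_rot: [3.141, -0.0, 1.186]
wrist_force: [0.8, -0.6, 0.1]
width: 0.0003
finger_force: 0.6
```

>>> carry_out(
  deltas=[
    {"dx": 0,"dy": -0.3,"dz": -0.15,"wx": 0,"wy": 0,"wz": 0,"gripper": 255},
    {"dx": 0,"dy": -0.3,"dz": -0.15,"wx": 0,"wy": 0,"wz": 0,"gripper": 255},
  ],
)

```text
time: 6.98
tool_pos: [0.5646, -0.1887, 0.2968]
ee_rot: [3.14, -0.0, 1.186]
wrist_force: [1.6, -0.2, 1.0]
width: 0.0004
finger_force: 0.4
```

>>> carry_out(
  deltas=[
    {"dx": 0,"dy": -0.3,"dz": -0.12,"wx": 0,"wy": 0,"wz": 0,"gripper": 255},
    {"dx": 0,"dy": -0.3,"dz": -0.12,"wx": 0,"wy": 0,"wz": 0,"gripper": 255},
    {"dx": 0,"dy": -0.3,"dz": -0.1,"wx": 0,"wy": 0,"wz": 0,"gripper": 255},
    {"dx": 0,"dy": -0.3,"dz": -0.1,"wx": 0,"wy": 0,"wz": 0,"gripper": 255},
    {"dx": 0,"dy": -0.3,"dz": -0.08,"wx": 0,"wy": 0,"wz": 0,"gripper": 255},
    {"dx": 0,"dy": -0.3,"dz": -0.05,"wx": 0,"wy": 0,"wz": 0,"gripper": 255},
  ],
)

```text
time: 7.48
tool_pos: [0.5309, -0.1751, 0.3072]
ee_rot: [-3.141, -0.0, 1.186]
wrist_force: [0.9, -1.0, -0.2]
width: 0.0004
finger_force: 0.2
```

>>> carry_out(
  deltas=[
    {"dx": 0,"dy": -0.3,"dz": 0,"wx": 0,"wy": 0,"wz": 0,"gripper": 255},
    {"dx": 0,"dy": -0.3,"dz": 0,"wx": 0,"wy": 0,"wz": 0,"gripper": 255},
    {"dx": 0,"dy": -0.3,"dz": 0,"wx": 0,"wy": 0,"wz": 0,"gripper": 255},
    {"dx": 0,"dy": -0.3,"dz": 0,"wx": 0,"wy": 0,"wz": 0,"gripper": 255},
    {"dx": 0,"dy": -0.3,"dz": 0,"wx": 0,"wy": 0,"wz": 0,"gripper": 255},
    {"dx": 0,"dy": -0.3,"dz": 0,"wx": 0,"wy": 0,"wz": 0,"gripper": 255},
    {"dx": 0,"dy": -0.3,"dz": 0,"wx": 0,"wy": 0,"wz": 0,"gripper": 255},
    {"dx": 0,"dy": -0.3,"dz": 0,"wx": 0,"wy": 0,"wz": 0,"gripper": 255},
    {"dx": 0,"dy": 0,"dz": 0,"wx": 0,"wy": 0,"wz": 0,"gripper": 255},
    {"dx": 0,"dy": 0,"dz": 0,"wx": 0,"wy": 0,"wz": 0,"gripper": 255},
  ],
)

```text
time: 8.32
tool_pos: [0.4868, -0.1572, 0.3073]
ee_rot: [3.141, -0.0, 1.186]
wrist_force: [0.2, -0.2, -0.3]
width: 0.0006
finger_force: 0.0
```

```bash
python3 -c "
from h import *
import cv2
to(.015,-.103,.3)
s=eyes.snapshot('scene')[60:320,100:420]
cv2.imwrite('pics/e.png',cv2.resize(s,(640,520),interpolation=2)[:,:,::-1])"
```

```text
target [ 0.457 -0.146  0.3  ] tool [ 0.4868 -0.1572  0.3073] F [ 0.23 -0.22 -0.27] w 0.00062076649214941 0.0 t 8.3167
shift [-0.02 -1.58  0.36] turn [ 0.01 -0.    0.04]
```

View pics/e.png

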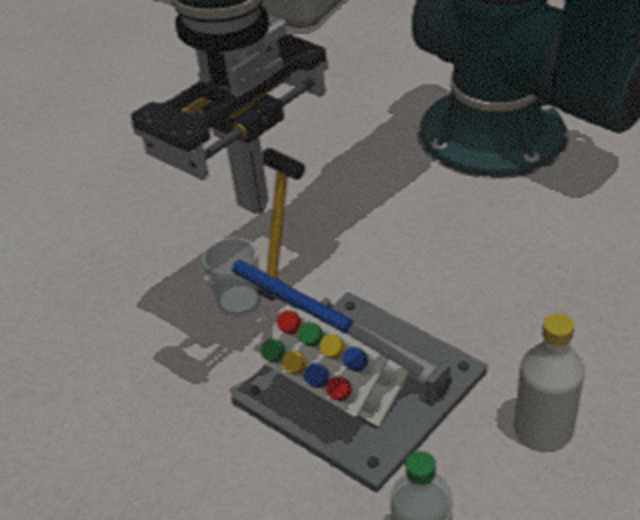

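The leg stands just past upright (foot at (284,163) in the crop). I'll keep pushing.

>>> carry_out(
  deltas=[
    {"dx": 0,"dy": -0.4,"dz": 0,"wx": 0,"wy": 0,"wz": 0,"gripper": 255},
    {"dx": 0,"dy": -0.4,"dz": 0,"wx": 0,"wy": 0,"wz": 0,"gripper": 255},
    {"dx": 0,"dy": -0.4,"dz": 0,"wx": 0,"wy": 0,"wz": 0,"gripper": 255},
    {"dx": 0,"dy": -0.4,"dz": 0,"wx": 0,"wy": 0,"wz": 0,"gripper": 255},
    {"dx": 0,"dy": 0,"dz": -1,"wx": 0,"wy": 0,"wz": 0,"gripper": 255},
    {"dx": 0,"dy": 0,"dz": -1,"wx": 0,"wy": 0,"wz": 0,"gripper": 255},
    {"dx": 0,"dy": 0,"dz": -1,"wx": 0,"wy": 0,"wz": 0,"gripper": 130},
    {"dx": 0,"dy": 0,"dz": -1,"wx": 0,"wy": 0,"wz": 0,"gripper": 130},
    {"dx": 0,"dy": 0,"dz": -0.5,"wx": 0,"wy": 0,"wz": 0,"gripper": 130},
    {"dx": 0,"dy": 0,"dz": 0,"wx": 0,"wy": 0,"wz": 0,"gripper": 130},
  ],
)

```text
time: 9.2
tool_pos: [0.4574, -0.1453, 0.4001]
ee_rot: [3.136, 0.0, 1.186]
wrist_force: [-0.7, -0.4, 0.1]
width: 0.0236
finger_force: 0.0
```

```bash
python3 -c "
from h import *
import cv2
to(.1129,0,.38)
s=eyes.snapshot('scene')[60:320,100:420]
cv2.imwrite('pics/f.png',cv2.resize(s,(640,520),interpolation=2)[:,:,::-1])"
```

```text
target [ 0.587 -0.088  0.38 ] tool [ 0.4574 -0.1453  0.4001] F [-0.68 -0.42  0.06] w 0.02363993533408275 0.0 t 9.2
shift [5.11 4.93 1.03] turn [0.05 0.   0.04]
```

View pics/f.png

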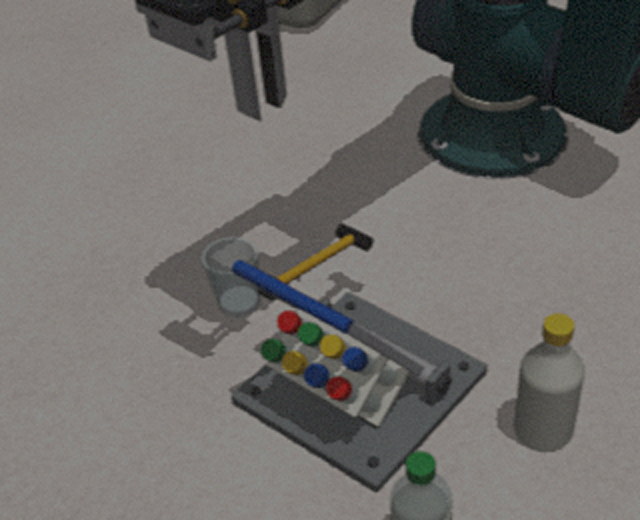

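The leg has dropped to the robot side (foot at (355,237) in the crop). Next I move over the bar and check the leg angle by projection.

>>> carry_out(
  deltas=[
    {"dx": 1,"dy": 1,"dz": 0,"wx": 0,"wy": 0,"wz": 0,"gripper": 130},
    {"dx": 1,"dy": 1,"dz": 0,"wx": 0,"wy": 0,"wz": 0,"gripper": 130},
    {"dx": 1,"dy": 1,"dz": 0,"wx": 0,"wy": 0,"wz": 0,"gripper": 130},
    {"dx": 1,"dy": 1,"dz": 0,"wx": 0,"wy": 0,"wz": 0,"gripper": 130},
    {"dx": 1,"dy": 0.9,"dz": 0.5,"wx": 0,"wy": 0,"wz": 0,"gripper": 130},
    {"dx": 0.1,"dy": 0,"dz": 0.5,"wx": 0,"wy": 0,"wz": 0,"gripper": 130},
    {"dx": 0,"dy": 0,"dz": 0,"wx": 0,"wy": 0,"wz": 0,"gripper": 130},
  ],
)

```text
time: 9.83
tool_pos: [0.5864, -0.0866, 0.3713]
ee_rot: [-3.132, 0.001, 1.188]
wrist_force: [0.1, -0.7, -1.2]
width: 0.0461
finger_force: 0.0
```

```bash
python3 -c "
from h import *
import cv2
to(.1129,0,.283)
P=np.load('P.npy')
for a in(1.9,2.1,2.35):print(a,proj('scene',st(P,rackpt((-.139*np.sin(a),-.103,.08+.139*np.cos(a)),.6))))
print(proj('scene',st(P,rackpt((0,.066,.2),.6))),proj('scene',st(P,rackpt((0,-.066,.2),.6))))
s=eyes.snapshot('scene')[60:320,100:420]
cv2.imwrite('pics/g.png',cv2.resize(s,(640,520),interpolation=2)[:,:,::-1])"
```

```text
target [ 0.587 -0.088  0.283] tool [ 0.5864 -0.0866  0.3713] F [ 0.09 -0.75 -1.23] w 0.046096589525972405 0.0 t 9.8333
shift [-0.03  0.1   4.41] turn [-0.08  0.01  0.06]
1.9 [[273.04746527 156.75254066]]
2.1 [[275.13219507 165.4828089 ]]
2.35 [[275.52936553 177.81457306]]
[[274.70276183 222.49630693]] [[217.99673676 192.74177924]]
```

View pics/g.png

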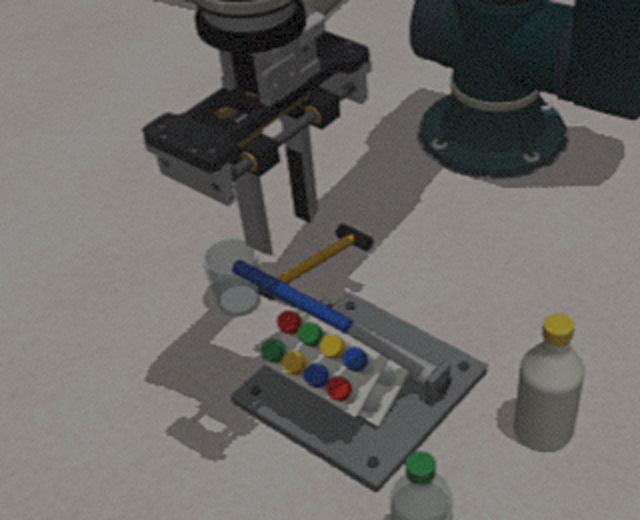

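The leg is fully down: its foot at (277.5,178.5) matches the 2.35 rad projection. The fingers straddle the bar from above, so I go down and close to a loose cage first.

>>> carry_out(
  deltas=[
    {"dx": 0,"dy": 0.1,"dz": 0.8,"wx": 0,"wy": 0,"wz": 0,"gripper": 130},
    {"dx": 0,"dy": 0,"dz": 0.8,"wx": 0,"wy": 0,"wz": 0,"gripper": 130},
    {"dx": 0,"dy": 0,"dz": 0.8,"wx": 0,"wy": 0,"wz": 0,"gripper": 130},
    {"dx": 0,"dy": 0,"dz": 0.7,"wx": 0,"wy": 0,"wz": 0,"gripper": 130},
    {"dx": 0,"dy": 0,"dz": 0.7,"wx": 0,"wy": 0,"wz": 0,"gripper": 130},
    {"dx": 0,"dy": 0,"dz": 0.6,"wx": 0,"wy": 0,"wz": 0,"gripper": 130},
    {"dx": 0,"dy": 0,"dz": 0,"wx": 0,"wy": 0,"wz": 0,"gripper": 130},
  ],
)

```text
time: 10.47
tool_pos: [0.5865, -0.0887, 0.2863]
ee_rot: [-3.137, 0.001, 1.185]
wrist_force: [-0.2, -0.0, -0.2]
width: 0.0461
finger_force: 0.0
```

>>> carry_out(
  deltas=[
    {"dx": 0,"dy": 0,"dz": 0,"wx": 0,"wy": 0,"wz": 0,"gripper": 150},
    {"dx": 0,"dy": 0,"dz": 0,"wx": 0,"wy": 0,"wz": 0,"gripper": 165},
    {"dx": 0,"dy": 0,"dz": 0,"wx": 0,"wy": 0,"wz": 0,"gripper": 180},
    {"dx": 0,"dy": 0,"dz": 0,"wx": 0,"wy": 0,"wz": 0,"gripper": 190},
    {"dx": 0,"dy": 0,"dz": 0,"wx": 0,"wy": 0,"wz": 0,"gripper": 190},
  ],
)

```text
time: 10.88
tool_pos: [0.5886, -0.0883, 0.29]
ee_rot: [3.14, -0.0, 1.186]
wrist_force: [0.5, 0.3, 0.8]
width: 0.0237
finger_force: 0.0
```

>>> carry_out(
  deltas=[
    {"dx": 0,"dy": 0,"dz": 0,"wx": 0,"wy": 0,"wz": 0,"gripper": 195},
    {"dx": 0,"dy": 0,"dz": 0,"wx": 0,"wy": 0,"wz": 0,"gripper": 200},
    {"dx": 0,"dy": 0,"dz": 0,"wx": 0,"wy": 0,"wz": 0,"gripper": 204},
    {"dx": 0,"dy": 0,"dz": 0,"wx": 0,"wy": 0,"wz": 0,"gripper": 204},
  ],
)

```text
time: 11.22
tool_pos: [0.5884, -0.0883, 0.2891]
ee_rot: [-3.142, -0.0, 1.186]
wrist_force: [-0.3, -0.0, -0.9]
width: 0.0189
finger_force: 0.0
```

>>> carry_out(
  deltas=[
    {"dx": 0,"dy": 0,"dz": 0.3,"wx": 0,"wy": 0,"wz": 0,"gripper": 204},
    {"dx": 0,"dy": -0.1,"dz": 0,"wx": 0,"wy": 0,"wz": 0,"gripper": 204},
    {"dx": 0,"dy": -0.2,"dz": -0.13,"wx": 0,"wy": 0,"wz": 0,"gripper": 204},
    {"dx": 0,"dy": -0.21,"dz": -0.13,"wx": 0,"wy": 0,"wz": 0,"gripper": 204},
    {"dx": 0,"dy": -0.21,"dz": -0.13,"wx": 0,"wy": 0,"wz": 0,"gripper": 204},
    {"dx": 0,"dy": -0.22,"dz": -0.12,"wx": 0,"wy": 0,"wz": 0,"gripper": 204},
  ],
)

```text
time: 11.72
tool_pos: [0.5707, -0.0812, 0.2939]
ee_rot: [3.14, -0.0, 1.186]
wrist_force: [2.1, -1.0, -0.8]
width: 0.0187
finger_force: 1.1
```

>>> carry_out(
  deltas=[
    {"dx": 0,"dy": -0.22,"dz": -0.12,"wx": 0,"wy": 0,"wz": 0,"gripper": 204},
    {"dx": 0,"dy": -0.22,"dz": -0.11,"wx": 0,"wy": 0,"wz": 0,"gripper": 204},
    {"dx": 0,"dy": -0.23,"dz": -0.11,"wx": 0,"wy": 0,"wz": 0,"gripper": 204},
    {"dx": 0,"dy": -0.23,"dz": -0.1,"wx": 0,"wy": 0,"wz": 0,"gripper": 204},
  ],
)

```text
time: 12.05
tool_pos: [0.5543, -0.0742, 0.3032]
ee_rot: [3.139, -0.001, 1.186]
wrist_force: [3.3, -0.1, 1.8]
width: 0.0191
finger_force: 1.6
```

>>> carry_out(
  deltas=[
    {"dx": 0,"dy": -0.23,"dz": -0.1,"wx": 0,"wy": 0,"wz": 0,"gripper": 204},
    {"dx": 0,"dy": -0.23,"dz": -0.09,"wx": 0,"wy": 0,"wz": 0,"gripper": 204},
    {"dx": 0,"dy": -0.23,"dz": -0.09,"wx": 0,"wy": 0,"wz": 0,"gripper": 204},
    {"dx": 0,"dy": -0.24,"dz": -0.08,"wx": 0,"wy": 0,"wz": 0,"gripper": 204},
    {"dx": 0,"dy": -0.24,"dz": -0.07,"wx": 0,"wy": 0,"wz": 0,"gripper": 204},
    {"dx": 0,"dy": -0.24,"dz": -0.07,"wx": 0,"wy": 0,"wz": 0,"gripper": 204},
    {"dx": 0,"dy": -0.24,"dz": -0.06,"wx": 0,"wy": 0,"wz": 0,"gripper": 204},
    {"dx": 0,"dy": -0.24,"dz": -0.06,"wx": 0,"wy": 0,"wz": 0,"gripper": 204},
    {"dx": 0,"dy": -0.24,"dz": -0.05,"wx": 0,"wy": 0,"wz": 0,"gripper": 204},
    {"dx": 0,"dy": -0.25,"dz": -0.05,"wx": 0,"wy": 0,"wz": 0,"gripper": 204},
    {"dx": 0,"dy": -0.25,"dz": -0.04,"wx": 0,"wy": 0,"wz": 0,"gripper": 204},
    {"dx": 0,"dy": -0.2,"dz": -0.03,"wx": 0,"wy": 0,"wz": 0,"gripper": 204},
    {"dx": 0,"dy": -0.2,"dz": -0.02,"wx": 0,"wy": 0,"wz": 0,"gripper": 204},
    {"dx": 0,"dy": -0.1,"dz": 0,"wx": 0,"wy": 0,"wz": 0,"gripper": 204},
    {"dx": 0,"dy": 0,"dz": 0,"wx": 0,"wy": 0,"wz": 0,"gripper": 204},
  ],
)

```text
time: 13.3
tool_pos: [0.4957, -0.0508, 0.3182]
ee_rot: [-3.141, 0.0, 1.186]
wrist_force: [1.1, -0.2, 0.2]
width: 0.0189
finger_force: 0.7
```

```bash
python3 -c "
from h import *
to(.0,0,.318)"
```

```text
target [ 0.483 -0.045  0.318] tool [ 0.4957 -0.0508  0.3182] F [ 1.14 -0.2   0.2 ] w 0.0188562356344045 0.6838451139628887 t 13.3
shift [ 0.04 -0.72  0.01] turn [-0.    0.    0.04]
```

>>> carry_out(
  deltas=[
    {"dx": 0,"dy": -0.15,"dz": 0,"wx": 0,"wy": 0,"wz": 0,"gripper": 204},
    {"dx": 0,"dy": -0.15,"dz": 0,"wx": 0,"wy": 0,"wz": 0,"gripper": 206},
    {"dx": 0,"dy": -0.15,"dz": 0,"wx": 0,"wy": 0,"wz": 0,"gripper": 208},
    {"dx": 0,"dy": -0.1,"dz": 0,"wx": 0,"wy": 0,"wz": 0,"gripper": 208},
    {"dx": 0,"dy": -0.05,"dz": 0,"wx": 0,"wy": 0,"wz": 0,"gripper": 208},
    {"dx": 0,"dy": 0,"dz": 0,"wx": 0,"wy": 0,"wz": 0,"gripper": 208},
    {"dx": 0,"dy": 0,"dz": 0,"wx": 0,"wy": 0,"wz": 0,"gripper": 208},
    {"dx": 0,"dy": 0,"dz": 0,"wx": 0,"wy": 0,"wz": 0,"gripper": 208},
    {"dx": 0,"dy": 0,"dz": 0,"wx": 0,"wy": 0,"wz": 0,"gripper": 208},
    {"dx": 0,"dy": 0,"dz": 0,"wx": 0,"wy": 0,"wz": 0,"gripper": 208},
    {"dx": 0,"dy": 0,"dz": 0,"wx": 0,"wy": 0,"wz": 0,"gripper": 208},
    {"dx": 0,"dy": 0,"dz": 0,"wx": 0,"wy": 0,"wz": 0,"gripper": 208},
  ],
)

```text
time: 14.3
tool_pos: [0.4851, -0.0465, 0.3182]
ee_rot: [-3.142, -0.0, 1.186]
wrist_force: [1.2, -0.5, 1.0]
width: 0.0172
finger_force: 0.6
```

```bash
python3 -c "
from h import *
import cv2
to(.0,0,.318)
P=np.load('P.npy')
for L in(-.08,0,.08):print(L,[proj('scene',st(P,rackpt(p,L)))[0].round(1).tolist() for p in((0,.066,.2),(0,-.066,.2),(-.139*np.sin(2.35),-.103,.08+.139*np.cos(2.35)))])
s=eyes.snapshot('scene')[60:320,150:470]
cv2.imwrite('pics/h.png',cv2.resize(s,(800,600),interpolation=2)[:,:,::-1])"
```

```text
target [ 0.483 -0.045  0.318] tool [ 0.4851 -0.0465  0.3182] F [ 1.23 -0.48  1.  ] w 0.017185101591525382 0.566270649433136 t 14.3
shift [ 0.04 -0.14  0.01] turn [-0.   -0.    0.04]
-0.08 [[317.6, 167.9], [261.4, 142.7], [278.6, 198.0]]
0 [[312.5, 172.3], [256.0, 146.6], [278.9, 195.1]]
0.08 [[307.4, 177.3], [250.6, 151.0], [279.0, 192.4]]
```

View pics/h.png

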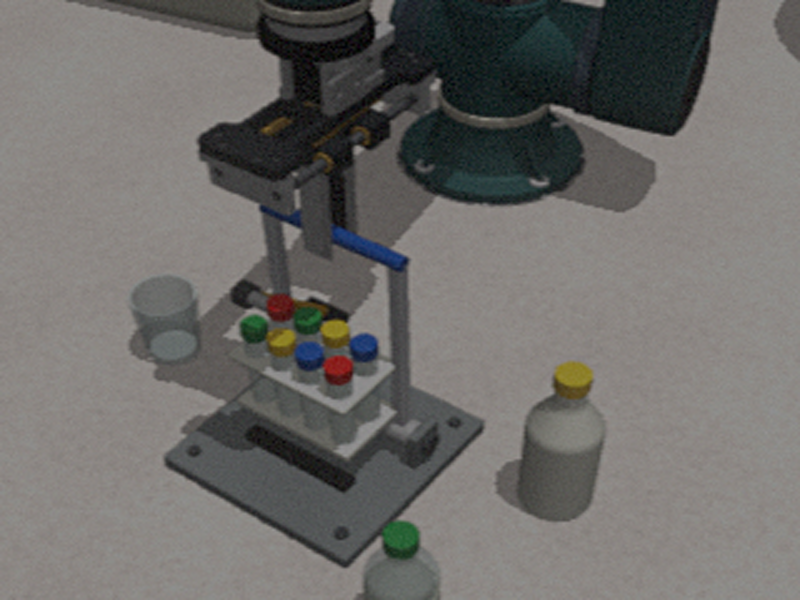

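The rack is upright: its bar end at about (312,173.5) matches a lean of roughly 0.01–0.02 rad. The leg is down, the bottles and beaker are untouched, and the bar rests steadily on the finger at about 0.6 N.

```bash
python3 -c "
from bench import robot
print(robot.close_job())"
```

```text
the job is handed in; nothing more can be done
None
```

I flipped the leg fully down with the rack still lying back, then swung the rack upright and handed in at about 14 s with the bar loosely caged, not clamped, because a full grip would exceed the force limit. The bar was leaning on a finger at about 0.6 N; an early push jammed at about 23 N, over your 20 N guide, before I backed off, and the hand-in reported no verdict.

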